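# Put the label printer back in service

## Task

The label printer has just had a new roll: get it going again with fingertip pushes only. Push its cover fully shut, then push the raised end of its rocker switch fully down, then on the keypad press the long key fully down (it stays down), and last press the round key fully down and let it come up. Keep to that order, do not press the square key, and leave the loose things on the bench where they stand.

Things in the scene. Friction and masses are not known exactly. Their poses are not given: they have to be found in the camera images.
- printer: Grey desktop label printer, fixed to the bench, 220 (x) x 210 (y) x 110 mm high; origin at the centre of its underside, z up, its own -x is its front (roughly to the robot). A roll well with a hinged cover takes the half towards +y; a solid flat deck, 110 mm high, with a rocker switch takes the 80 mm strip at -y.
- cover_spot (a point): Where to push the cover shut. Point fixed to the printer (does not move with the cover): middle of the cover's width, on its top face when shut, 110 mm above the bench; 79 mm in front of (printer -x of) the hinge line and 5 mm above it. When ajar at angle a, the cover's top face is straight above this point, 79 mm x tan(a) + 5 mm / cos(a) above the hinge line.
- cover (a joint): Hinge angle of the cover, rad: 0 shut flat, grows as its front end rises; starts between 0.45 and 0.8. A flat grey plate 200 mm long (from its rear hinge line, along printer y, to its front end), 128 wide, 10 thick. Stiff hinge: it stays where it is left and moves at about 2 to 4 N pushed straight down over cover_spot.
- rocker_spot (a point): Where to push the rocker: on the middle of its raised half, given where that half's top face lies when fully down, 116 mm above the bench (point fixed to the printer). 18 mm from the pivot towards printer -x. Off-white two-faced paddle in a black bezel, 34 mm wide (y), 60 long (x), on the side deck; its printer -x half starts raised, about 6 mm higher here, 9 mm at its end.
- rocker (a joint): Angle of the rocker switch, rad: 0 off (its -x half raised), 0.30 on (that half flat, the other half raised). It stays where it is left; about 3 to 4 N at rocker_spot moves it.
- long_top (a point): Centre of the top face of the long key when up, 65 mm above the bench; z up, x along the long side of the key. Key 66 x 22 mm, off-white. Sits on its own 88 x 58 mm module in the keypad console (the order of the three modules along the console differs from start to start; neighbours 62 mm apart). 
- key_long (a joint): How far the long key is pressed, m: 0 up, 0.006 fully down. Moves at about 3 N and stays down when pressed.
- round_top (a point): Centre of the top face of the round key when up, 65 mm above the bench. Key 36 mm across, off-white. Sits on its own 88 x 58 mm module in the keypad console (the order of the three modules along the console differs from start to start; neighbours 62 mm apart). 
- key_round (a joint): How far the round key is pressed, m: 0 up, 0.006 fully down at about 5 N; springs back.
- square_top (a point): Centre of the top face of the square key when up, 65 mm above the bench. Key 32 x 32 mm, off-white; not to be pressed. Sits on its own 88 x 58 mm module in the keypad console (the order of the three modules along the console differs from start to start; neighbours 62 mm apart). 
- key_square (a joint): How far the square key is pressed, m: 0 up, 0.006 fully down at about 5 N; springs back.
- console: Keypad console, a black block 120 (x) x 210 (y) x 45 mm fixed to the bench, carrying the three key modules in a row along its y (module tops 55 mm above the bench); origin at the centre of its underside.
- spare_roll: Loose spare label roll standing on end, 64 mm across, 50 mm high, bystander; origin at the centre of its underside.
- carton: Loose small cardboard carton 55 x 45 x 60 mm high, bystander; origin at the centre of its underside.
- tub: Loose white screw-top tub, 54 mm across, 68 mm high, bystander; origin at the centre of its underside.

How it is judged:
By the outcome, as a careful person would: the job done as asked, in the order asked, and still so for the second after the job is handed in, with the robot touching nothing.
It also fails if it takes over 61 s, if anything falls off the work surface, if the arm or the gripper's body presses on something with over 40 N, if the wrist force passes 120 N, or if a joint passes its speed limit or range.

## Robot

A 6-joint arm with a two-finger parallel gripper is mounted at the origin on the work surface. World frame = base frame: x ahead of the robot, y to its left, z up, the work surface at z = 0. Lengths are in m, angles in degrees, forces in N, time in s.
With the tool pointing down it reaches from about 0.3 to 0.75 m from the base axis. Payload 8.5 kg.
Tool frame: the origin (TCP) lies between the finger pads; the fingertips stand 17 mm ahead of it and the grasp point (between the pads) lies 2 mm behind it; z points along the fingers, y is the direction in which the jaws open and shut (so a half turn about z gives the same grasp; the last joint's range is limited). The gripper opens to 85 mm and grips with 20 to 120 N. Pads are 22 mm wide; open, the fingers measure 114 mm over their backs; the gripper's body (76 mm by 85 mm) begins 54 mm behind the grasp point. The pads swing forward as they close: fully open they stand 13 mm farther back than shut.
Start: joints at [-88.539, 21.807, 74.336, -0, 83.858, -12.336], TCP at [0.131, -0.534, 0.248] pointing down, gripper open.
Joint ranges: [-178.18, 178.18], [-50.72, 133.34], [12.68, 142.11], [-81.47, 261.47], [9.98, 163.14], [-165.26, 165.26]. Speed limits (degrees/s): [136.94, 136.94, 180, 180, 180, 180].

## Interface

Orientations are given as a 3x3 rotation matrix whose columns are the frame's x, y, z axes.
In Python, from rig import readout, eyes, env gives the robot as it stands.
- The arm moves only by the tool arm_command, never from a script. Its argument "rows" is text: rows parted by semicolons, each of 7 numbers parted by spaces: the closure, from 0 (fully open) to 1 (shut), then the shift along the tool's x, y, z in mm, then the turn, a rotation vector about the tool's x, y, z in degrees. In form: grip dx dy dz rx ry rz; .... A call has 1 to 5 rows; each row shifts and turns the commanded pose from where the row before left it, along the tool's axes as they then stand; what a row does not reach is not made up. A row lasts 1/12 s, in which the tool goes at most 41.7 mm and 7.16 degrees, less where a joint would pass 70% of its speed; a pose out of reach is approached as far as the arm can. A call with a gripper value outside its range is refused whole. The fingers move at their own pace and stop on an object; "squeeze" is the grip in N (left out, the last holds). Time passes only in rows, so rows that do not move let the fingers close. It gives the time, the measured TCP pose, the force and the opening at its end, in the units of the state.
- readout.observe(): the state, without advancing time (a new reading comes with each control period).
- eyes.get_image(name): name is "scene" or "top" or "wrist"; returns the picture (400x640x3 uint8, red, green, blue); there is no depth.
- eyes.camera_model(name): a dict with "mtx" (3x3 intrinsics, pixels), "k1" (the pictures are not rectified: a ray, as slopes to the right and down, at radius r is drawn at 1 + k1 r^2 times it, then the intrinsics apply), "view" (4x4, takes a point from world to camera coordinates). Camera axes: x right, y up, looking along -z (the intrinsics and any distortion apply to the point x, -y, -z); pixel columns grow to the right and rows downward; lengths in m; the calibration is good to about 2 mm. A picture is of the moment at which its call begins: read the wrist's pose just before it. camera_model takes no time and is no camera call; for the wrist camera it gives the pose at the moment of the call.
- env.close_job(): hands the job in, once; it reports no verdict.
The state is a dict: "time_s": time; "q": joint angles; "qvel": joint speeds; "joint_efforts": joint torques, N m; "position": TCP position; "tool_rot": TCP orientation; "ft_force": force on the tool from outside, world axes, zero at the start; "wrist_torque": the same for the moment, N m; "grip_width": finger opening in m.
Only numpy, scipy, OpenCV 4.12 (cv2) and the standard library are available. Lean on these libraries where they do the work, as an engineer would, in place of code of your own. Each camera call takes 0.05 s, during which the arm holds its last target. There are 200 camera calls.

## Working session

There is one attempt and no reset: what is moved stays moved. The work goes in short steps, Python scripts to look and compute and a tool call to move; the robot and the scene stay as the last step left them, time stands still between calls to the robot, and variables do not carry over. Pictures are saved under pics/ and viewed, about 8 in all and at most 12, crops included, and the job is handed in when it is done.

Besides the shell and the picture viewer there is one more tool, called after ">>>" by a JSON object that holds its "name" and its "arguments", one argument or row to a line. arm_command: Moves the arm, as the interface text tells. Its arguments: {"type":"object","properties":{"rows":{"type":"string"},"squeeze":{"type":"number"}},"required":["rows"]}

```bash
mkdir -p pics; ls; python3 - <<'E'
from rig import readout, eyes
import cv2
for n in("top","scene"):
    cv2.imwrite(f"pics/{n}0.png",eyes.get_image(n)[:,:,::-1])
    c=eyes.camera_model(n);print(n,c["mtx"],c["k1"],c["view"])
s=readout.observe();print(s["time_s"],s["position"],s["tool_rot"],s["ft_force"])
E
```

```text
pics
top [[391.55502973   0.         331.05919811]
 [  0.         391.55502973 193.27127995]
 [  0.           0.           1.        ]] -0.009424252961203815 [[ 0.01140292 -0.99992988  0.00319546  0.00759938]
 [ 0.99928683  0.01151052  0.03596316 -0.61175121]
 [-0.03599742  0.0027831   0.99934801 -1.17696692]
 [ 0.          0.          0.          1.        ]]
scene [[435.78083355   0.         320.90656785]
 [  0.         435.78083355 205.75265879]
 [  0.           0.           1.        ]] 0.022922259565471677 [[ 0.71174977  0.70241422  0.00515037 -0.43798018]
 [-0.49836993  0.49979935  0.70839821  0.22847915]
 [ 0.49501483 -0.50676905  0.7057942  -1.57194799]
 [ 0.          0.          0.          1.        ]]
0.1 [ 0.13114486 -0.53390298  0.24777515] [[ 9.71143791e-01  2.38494731e-01 -3.54295959e-05]
 [ 2.38494577e-01 -9.71142974e-01  1.28847377e-03]
 [ 2.72887001e-04 -1.25974306e-03 -9.99999169e-01]] [-0.8827918   1.50359889  1.0000997 ]
```

View pics/top0.png

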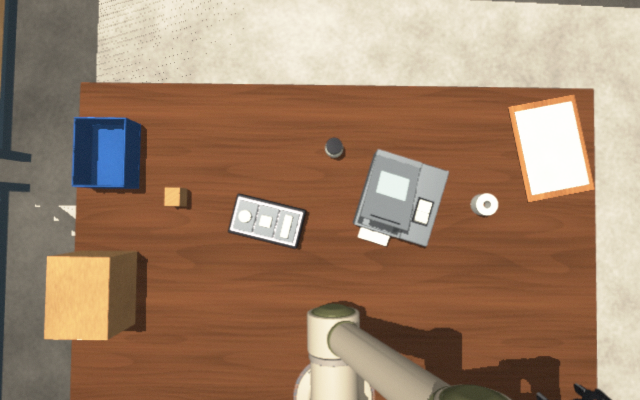

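View pics/scene0.png

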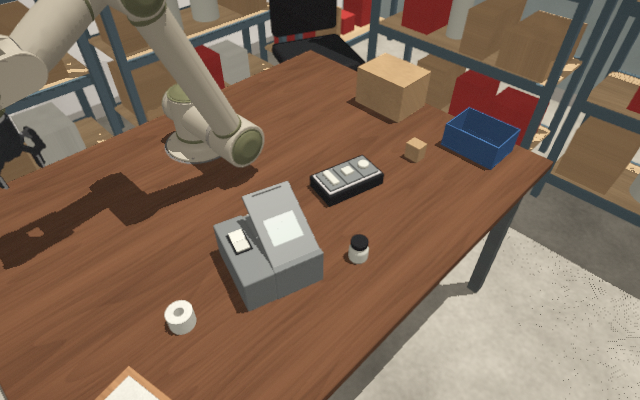

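The top view shows the printer around (403,198), with its rocker at (424,212). The console is around (267,221), with keys from left (+y): round (245,215), square (265,221), long (287,226). The tub is at (334,148), the roll at (485,204) and the carton at (175,197). I'll zoom in for accuracy.

```bash
cat > h.py <<'E'
import numpy as np, cv2
from rig import readout, eyes
def ray(c,uv):
    K=c["mtx"];d=(np.array(uv,float)-K[:2,2])/[K[0,0],K[1,1]];u=d.copy()
    for _ in range(20):u=d/(1+c["k1"]*(u@u))
    V=c["view"];R=V[:3,:3];return -R.T@V[:3,3],R.T@np.array([u[0],-u[1],-1])
def at_z(c,uv,z):
    o,d=ray(c,uv);return o+d*(z-o[2])/d[2]
def proj(c,P):
    p=c["view"]@np.append(P,1);u=np.array([p[0],-p[1]])/-p[2];u=u*(1+c["k1"]*(u@u))
    return c["mtx"][:2,:2]@u+c["mtx"][:2,2]
E
python3 - <<'E'
import cv2,numpy as np
im=cv2.imread("pics/top0.png")
a=cv2.resize(im[145:255,345:460],None,fx=5,fy=5,interpolation=cv2.INTER_CUBIC)
b=cv2.resize(im[190:255,225:310],None,fx=5,fy=5,interpolation=cv2.INTER_CUBIC)
cv2.imwrite("pics/za.png",a);cv2.imwrite("pics/zb.png",b)
E
```

```text
(no output)
```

View pics/za.png

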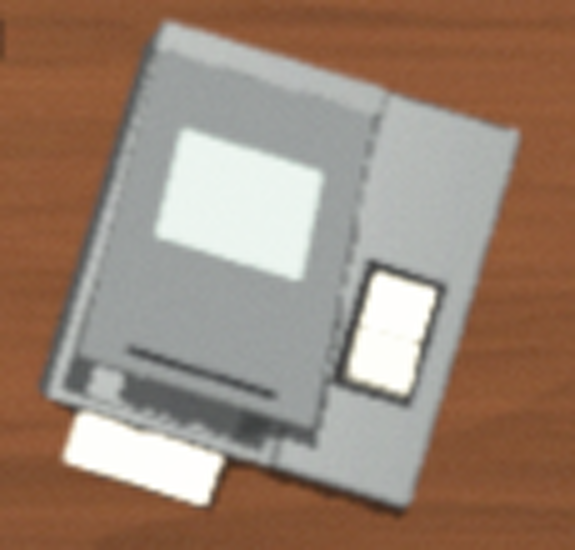

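View pics/zb.png

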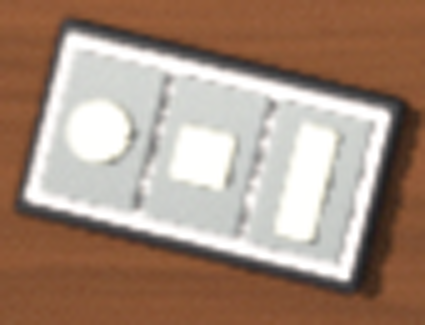

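```bash
python3 - <<'E'
from h import *
c=eyes.camera_model("top")
f=lambda x,y,z,o:at_z(c,((x+.5)/5-.5+o[0],(y+.5)/5-.5+o[1]),z)
A=(345,145);B=(225,190)
bl,br,fr,fl=[f(x,y,.11,A) for x,y in((165,22),(518,130),(408,505),(48,393))]
print(*[np.linalg.norm(p-q) for p,q in((bl,br),(br,fr),(fr,fl),(fl,bl))])
P=(bl+br+fr+fl)/4; ex=(bl+br-fl-fr);ex/=np.linalg.norm(ex);ey=np.cross([0,0,1],ex)
yaw=np.degrees(np.arctan2(ex[1],ex[0]));print("printer",P,yaw)
loc=lambda p:((p-P)@ex*1e3,(p-P)@ey*1e3)
bz=[f(x,y,.112,A) for x,y in((370,262),(445,285),(408,402),(338,382))]
rc=sum(bz)/4;print("rocker",rc,loc(rc),"spot",rc-.018*ex)
for x,y,z in((155,50,.115),(375,115,.115)):print("hinge",loc(f(x,y,z,A)))
cs=P+.021*ex+.04*ey;print("cover_spot guess",cs)
# cover front corners for angle
for a in np.arange(.4,.85,.05):
    print(round(a,2),[ (proj(c,P+ex*(.1-.2*np.cos(a)-.005*np.sin(a))+ey*(.04+s*.064)+[0,0,-.005+.2*np.sin(a)+.005*np.cos(a)])-A)*5 for s in(1,-1)])
L=[f(x,y,.065,B) for x,y in((98,131),(203,156),(306,183))]
for n,p in zip(("round","square","long"),L):print(n,p,np.hypot(*p[:2]))
print(np.linalg.norm(L[0]-L[1]),np.linalg.norm(L[1]-L[2]));d=L[0]-L[2];print("console yaw",np.degrees(np.arctan2(d[1],d[0]))-90)
# scene check
c2=eyes.camera_model("scene")
for p in(rc,*L,bl,fr):print(proj(c2,p))
E
```

```text
0.20606039141897492 0.21788767006363577 0.20893654127675496 0.21708880540964368
printer [ 0.60004321 -0.18146475  0.11      ] -16.62315683496552
rocker [ 0.56131067 -0.23982015  0.112     ] (np.float64(-20.419735248286525), np.float64(-66.9969893595048)) spot [ 0.54406294 -0.23467079  0.112     ]
hinge (np.float64(90.82292561340415), np.float64(104.12516594234695))
hinge (np.float64(92.55686488593719), np.float64(-23.282643141284296))
cover_spot guess [ 0.63160858 -0.14914406  0.11      ]
0.4 [array([ 69.14384605, 355.42492499]), array([306.40102296, 429.23897195])]
0.45 [array([ 72.69336258, 348.53007423]), array([312.05476097, 422.99364052])]
0.5 [array([ 76.53587652, 340.64560427]), array([317.97969334, 415.75120055])]
0.55 [array([ 80.66634424, 331.77161214]), array([324.16328025, 407.5094136 ])]
0.6 [array([ 85.07816638, 321.91270061]), array([330.59119403, 398.27047865])]
0.65 [array([ 89.76311916, 311.07828547]), array([337.24729042, 388.04135224])]
0.7 [array([ 94.71129837, 299.2828748 ]), array([344.11359876, 376.83404229])]
0.75 [array([ 99.91107871, 286.5463123 ]), array([351.17033339, 364.66586788])]
0.8 [array([105.34909046, 272.89397691]), array([358.39592824, 351.55967708])]
round [0.54165715 0.2649668  0.065     ] 0.6029924271429418
square [0.5279393  0.20404102 0.065     ] 0.565997035126604
long [0.51306365 0.14431649 0.065     ] 0.53297425216019
0.062451017141780474 0.06154920689560672
console yaw -13.332816828645974
[238.59487407 242.36525832]
[362.86687791 162.84844835]
[346.85208209 169.6250977 ]
[330.26883154 176.28363603]
[322.79115443 252.80985922]
[212.75991448 225.33332972]
```

Sizes, module pitch and the scene-view reprojection all agree. Next I'll raise the tool and travel to a point over the cover with the gripper shut.

>>> {"name": "arm_command", "arguments": {
  "rows": "1 30 -10 -20 0 0 0;1 36 -16 -20 0 0 0;1 36 -16 -10 0 0 0;1 36 -16 0 0 0 0;1 36 -16 0 0 0 0",
  "squeeze": 30
}}

```text
time_s: 0.52
position: [0.2818, -0.4209, 0.2976]
tool_rot: [[0.971, 0.238, 0.0], [0.238, -0.971, -0.001], [0.0, 0.001, -1.0]]
ft_force: [1.7, 0.4, -0.1]
grip_width: 0.0257
```

>>> {"name": "arm_command", "arguments": {
  "rows": "1 36 -16 0 0 0 0;1 36 -16 0 0 0 0;1 36 -16 0 0 0 0;1 36 -16 0 0 0 0;1 36 -16 0 0 0 0"
}}

```text
time_s: 0.93
position: [0.4377, -0.2999, 0.297]
tool_rot: [[0.971, 0.238, -0.0], [0.238, -0.971, 0.0], [-0.0, -0.0, -1.0]]
ft_force: [0.6, -1.2, 0.4]
grip_width: -0.0
```

>>> {"name": "arm_command", "arguments": {
  "rows": "1 36 -16 0 0 0 0;1 36 -16 0 0 0 0;1 36 -16 0 0 0 0;1 0 0 0 0 0 6;1 0 0 0 0 0 6"
}}

```text
time_s: 1.35
position: [0.5312, -0.2273, 0.2963]
tool_rot: [[1.0, 0.03, -0.001], [0.03, -1.0, 0.001], [-0.001, -0.001, -1.0]]
ft_force: [-0.3, -0.8, 0.2]
grip_width: -0.0001
```

>>> {"name": "arm_command", "arguments": {
  "rows": "1 0 0 0 0 0 6;1 0 0 0 0 0 6;1 0 0 0 0 0 6;1 0 0 0 0 0 0;1 0 0 0 0 0 0"
}}

```text
time_s: 1.77
position: [0.5298, -0.2291, 0.2969]
tool_rot: [[0.961, -0.276, -0.001], [-0.276, -0.961, 0.0], [-0.001, -0.0, -1.0]]
ft_force: [0.0, -0.9, -0.3]
grip_width: -0.0004
```

```bash
cat >> h.py <<'E'
T=dict(cover=(.6239,-.1469,.11),rocker=(.5441,-.2347,.116),long=(.5131,.1443,.065),round=(.5417,.2650,.065))
def to(n):
    s=readout.observe();R=s["tool_rot"];tip=s["position"]+R[:,2]*.017
    print(n,"t",s["time_s"],"tip",tip.round(4),"yaw",np.degrees(np.arctan2(R[1,0],R[0,0])).round(1),"Rz",R[:,2].round(3),"F",s["ft_force"].round(1),"w",s["grip_width"])
    print("shift mm",(R.T@(np.array(T[n])-tip)*1e3).round(1))
E
python3 -c "
from h import *
to('cover')
cv2.imwrite('pics/w1.png',eyes.get_image('wrist')[:,:,::-1])"
```

```text
cover t 1.7667 tip [ 0.5298 -0.2291  0.2799] yaw -16.0 Rz [-0.001  0.    -1.   ] F [ 0.  -0.9 -0.3] w -0.00035176390779729794
shift mm [  67.9 -104.9  169.9]
```

View pics/w1.png

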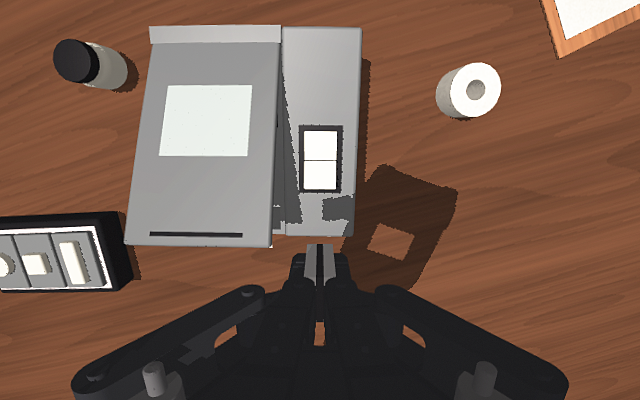

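The wrist view shows the rocker bezel centred at about (320,159), the cover's hinge edge at about row 43 (columns 150–281), and its front edge at row 244 (columns 125–271). The shut fingertips are at about (320,250). I'll use these to refine the positions.

```bash
python3 - <<'E'
from h import *
c=eyes.camera_model("wrist")
print("bezel",sum(at_z(c,p,.113) for p in((299,126),(343,126),(340,192),(299,192)))/4)
h1,h2=at_z(c,(150,43),.11),at_z(c,(281,42),.11);print("hinge",h1,h2,np.linalg.norm(h1-h2))
P=np.array([.6000,-.1815,0]);t=np.radians(-16.6);ex=np.array([np.cos(t),np.sin(t),0]);ey=np.array([-ex[1],ex[0],0])
for p in(h1,h2):print((p-P)@ex,(p-P)@ey)
for p in((150,25),(361,27),(352,236)):q=at_z(c,p,.11);print((q-P)@ex,(q-P)@ey)
for a in np.arange(.45,.81,.05):
  print(a.round(2),[proj(c,P+ex*(.092-.2*np.cos(a)-.005*np.sin(a))+ey*(.04+s*.064)+[0,0,.105+.2*np.sin(a)+.005*np.cos(a)]).round() for s in(1,-1)])
E
```

```text
bezel [ 0.56059265 -0.23818729  0.113     ]
hinge [ 0.71980411 -0.10779453  0.11      ] [ 0.68194186 -0.23311041  0.11      ] 0.13091073584462742
0.09375419311035502 0.10486025465556717
0.09327122516903713 -0.026049590281127636
0.11012158926514058 0.10294090688201567
0.10742141296342897 -0.10375924215750466
-0.10950770749186343 -0.10338452087291565
0.45 [array([126., 250.]), array([271., 253.])]
0.5 [array([118., 250.]), array([269., 253.])]
0.55 [array([110., 249.]), array([267., 252.])]
0.6 [array([102., 247.]), array([265., 250.])]
0.65 [array([ 93., 245.]), array([263., 248.])]
0.7 [array([ 84., 241.]), array([260., 244.])]
0.75 [array([ 74., 237.]), array([257., 240.])]
0.8 [array([ 63., 231.]), array([255., 234.])]
```

>>> {"name": "arm_command", "arguments": {
  "rows": "1 17 -26.5 0 0 0 0;1 17 -26.5 0 0 0 0;1 17 -26.5 0 0 0 0;1 17 -26.5 0 0 0 0;1 0 0 20 0 0 0"
}}

```text
time_s: 2.23
position: [0.6285, -0.1431, 0.2797]
tool_rot: [[0.962, -0.272, 0.007], [-0.272, -0.962, -0.002], [0.007, -0.0, -1.0]]
ft_force: [0.8, 0.1, -0.1]
grip_width: 0.0002
```

>>> {"name": "arm_command", "arguments": {
  "rows": "1 0 0 30 0 0 0;1 0 0 30 0 0 0;1 0 0 25 0 0 0;1 0 0 5 0 0 0;1 0 0 0 0 0 0"
}}

```text
time_s: 2.65
position: [0.6243, -0.1462, 0.1858]
tool_rot: [[0.961, -0.278, -0.003], [-0.278, -0.961, 0.001], [-0.003, -0.0, -1.0]]
ft_force: [0.3, -0.4, 1.2]
grip_width: 0.0001
```

```bash
python3 -c "
from h import *
to('cover')"
```

```text
cover t 2.65 tip [ 0.6243 -0.1462  0.1688] yaw -16.1 Rz [-0.003  0.001 -1.   ] F [ 0.3 -0.4  1.2] w 0.0001313283294571627
shift mm [ 0.1  0.8 58.8]
```

Now I'll push the cover down at a moderate speed.

>>> {"name": "arm_command", "arguments": {
  "rows": "1 0 0 8 0 0 0;1 0 0 8 0 0 0;1 0 0 8 0 0 0;1 0 0 6 0 0 0;1 0 0 6 0 0 0"
}}

```text
time_s: 3.07
position: [0.6248, -0.1464, 0.1511]
tool_rot: [[0.96, -0.279, 0.0], [-0.279, -0.96, -0.0], [0.001, 0.0, -1.0]]
ft_force: [-0.3, -0.2, 3.4]
grip_width: 0.0
```

>>> {"name": "arm_command", "arguments": {
  "rows": "1 0 0 6 0 0 0;1 0 0 6 0 0 0;1 0 0 4 0 0 0;1 0 0 3 0 0 0;1 0 0 0 0 0 0"
}}

```text
time_s: 3.48
position: [0.6246, -0.1462, 0.1313]
tool_rot: [[0.96, -0.279, -0.001], [-0.279, -0.96, 0.0], [-0.001, -0.0, -1.0]]
ft_force: [-0.4, -0.4, 0.0]
grip_width: 0.0001
```

```bash
python3 -c "
from h import *
to('cover')"
```

```text
cover t 3.4833 tip [ 0.6246 -0.1462  0.1143] yaw -16.2 Rz [-0.001  0.    -1.   ] F [-0.4 -0.4  0. ] w 0.00011589889036164806
shift mm [-0.5  0.8  4.3]
```

>>> {"name": "arm_command", "arguments": {
  "rows": "1 0 0 2 0 0 0;1 0 0 2 0 0 0;1 0 0 1 0 0 0;1 0 0 0 0 0 0"
}}

```text
time_s: 3.82
position: [0.6248, -0.1464, 0.1272]
tool_rot: [[0.96, -0.279, 0.0], [-0.279, -0.96, -0.0], [0.0, 0.0, -1.0]]
ft_force: [-0.1, -0.5, 0.4]
grip_width: 0.0002
```

>>> {"name": "arm_command", "arguments": {
  "rows": "1 0 0 1 0 0 0;1 0 0 0.5 0 0 0;1 0 0 0 0 0 0"
}}

```text
time_s: 4.07
position: [0.6249, -0.1464, 0.127]
tool_rot: [[0.96, -0.279, 0.001], [-0.279, -0.96, -0.001], [0.001, 0.0, -1.0]]
ft_force: [-3.3, 1.7, 9.5]
grip_width: -0.0002
```

The tip is at 110 mm with a firm stop. One more small press, then I'll lift and look.

>>> {"name": "arm_command", "arguments": {
  "rows": "1 0 0 1 0 0 0;1 0 0 0 0 0 0;1 0 0 0 0 0 0"
}}

```text
time_s: 4.32
position: [0.6249, -0.1464, 0.127]
tool_rot: [[0.96, -0.279, 0.002], [-0.279, -0.96, -0.001], [0.002, 0.0, -1.0]]
ft_force: [-6.0, 2.3, 14.3]
grip_width: 0.0003
```

>>> {"name": "arm_command", "arguments": {
  "rows": "1 0 0 -15 0 0 0;1 0 0 -20 0 0 0;1 0 0 -20 0 0 0;1 -25 25 0 0 0 0;1 -25 30 0 0 0 0"
}}

```text
time_s: 4.73
position: [0.5619, -0.1846, 0.1805]
tool_rot: [[0.961, -0.276, 0.003], [-0.276, -0.961, -0.001], [0.003, 0.0, -1.0]]
ft_force: [0.1, -1.0, -0.2]
grip_width: -0.0001
```

```bash
python3 -c "
from h import *
T['rocker']=(.5433,-.2331,.116)
to('rocker')
cv2.imwrite('pics/w2.png',eyes.get_image('wrist')[:,:,::-1])"; sed -i 's/.5441,-.2347/.5433,-.2331/' h.py
```

```text
rocker t 4.7333 tip [ 0.5619 -0.1846  0.1635] yaw -16.0 Rz [ 0.003 -0.001 -1.   ] F [ 0.1 -1.  -0.2] w -0.0001070937791078143
shift mm [-4.7 51.7 47.5]
```

View pics/w2.png

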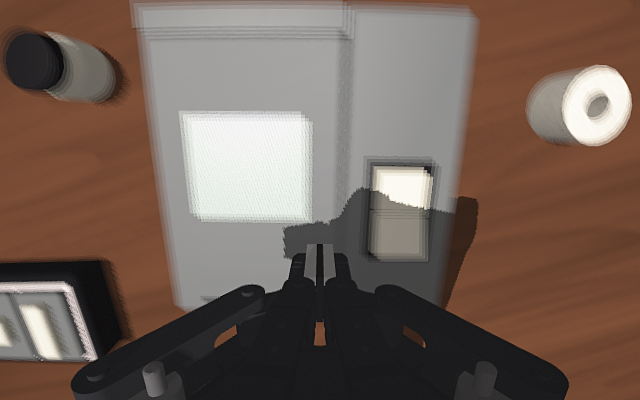

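In the wrist view, blurred by motion, the cover lies flat and level with the deck. The bezel is at about (400,210), up and right of the fingertips. Next I'll move over the rocker.

>>> {"name": "arm_command", "arguments": {
  "rows": "1 0 20 0 0 0 0;1 -2 20 0 0 0 0;1 -2 10 10 0 0 0;1 0 0 10 0 0 0;1 0 0 0 0 0 0"
}}

```text
time_s: 5.2
position: [0.5428, -0.2317, 0.1575]
tool_rot: [[0.96, -0.28, -0.003], [-0.28, -0.96, 0.002], [-0.004, -0.001, -1.0]]
ft_force: [-0.4, 0.6, -0.7]
grip_width: 0.0
```

```bash
python3 -c "
from h import *
to('rocker')"
```

```text
rocker t 5.2 tip [ 0.5428 -0.2317  0.1405] yaw -16.3 Rz [-0.003  0.002 -1.   ] F [-0.4  0.6 -0.7] w 4.562046251796094e-05
shift mm [ 1.   1.2 24.5]
```

>>> {"name": "arm_command", "arguments": {
  "rows": "1 1 1 10 0 0 0;1 0 0 5 0 0 0;1 0 0 3 0 0 0;1 0 0 3 0 0 0;1 0 0 2 0 0 0"
}}

```text
time_s: 5.62
position: [0.5444, -0.2329, 0.1367]
tool_rot: [[0.96, -0.278, -0.0], [-0.278, -0.96, 0.0], [-0.0, -0.0, -1.0]]
ft_force: [-1.2, 1.1, 3.2]
grip_width: -0.0001
```

>>> {"name": "arm_command", "arguments": {
  "rows": "1 0 0 1 0 0 0;1 0 0 1 0 0 0;1 0 0 0.5 0 0 0;1 0 0 0 0 0 0"
}}

```text
time_s: 5.95
position: [0.5443, -0.2332, 0.1342]
tool_rot: [[0.96, -0.279, 0.0], [-0.279, -0.96, 0.0], [0.0, -0.0, -1.0]]
ft_force: [-0.5, 1.1, 2.1]
grip_width: 0.0004
```

```bash
python3 -c "
from h import *
to('rocker')"
```

```text
rocker t 5.95 tip [ 0.5443 -0.2332  0.1172] yaw -16.2 Rz [ 0.  0. -1.] F [-0.5  1.1  2.1] w 0.00037652850662741683
shift mm [-1.   0.1  1.2]
```

>>> {"name": "arm_command", "arguments": {
  "rows": "1 0 0 1 0 0 0;1 0 0 1 0 0 0;1 0 0 0.5 0 0 0;1 0 0 0 0 0 0"
}}

```text
time_s: 6.28
position: [0.5443, -0.2334, 0.1327]
tool_rot: [[0.96, -0.279, 0.001], [-0.279, -0.96, -0.001], [0.001, 0.0, -1.0]]
ft_force: [-4.6, 3.3, 10.2]
grip_width: -0.0
```

>>> {"name": "arm_command", "arguments": {
  "rows": "1 0 0 1 0 0 0;1 0 0 0 0 0 0;1 0 0 0 0 0 0"
}}

```text
time_s: 6.53
position: [0.5443, -0.2334, 0.1327]
tool_rot: [[0.96, -0.279, 0.001], [-0.279, -0.96, -0.001], [0.002, 0.001, -1.0]]
ft_force: [-6.7, 2.9, 17.3]
grip_width: -0.0001
```

The rocker is at its stop (tip at 115.7 mm, 17 N). I'll lift, back off, and take a still picture.

>>> {"name": "arm_command", "arguments": {
  "rows": "1 0 0 -15 0 0 0;1 0 0 -30 0 0 0;1 -10 -20 -35 0 0 0;1 -15 -20 -30 0 0 0;1 -15 -20 -20 0 0 0"
}}

```text
time_s: 6.95
position: [0.5229, -0.1643, 0.2633]
tool_rot: [[0.96, -0.28, 0.004], [-0.28, -0.96, -0.002], [0.004, 0.001, -1.0]]
ft_force: [-0.4, 0.1, 1.5]
grip_width: -0.0004
```

>>> {"name": "arm_command", "arguments": {
  "rows": "1 0 -10 0 0 0 0;1 0 0 0 0 0 0;1 0 0 0 0 0 0;1 0 0 0 0 0 0"
}}

```text
time_s: 7.28
position: [0.5254, -0.1557, 0.2591]
tool_rot: [[0.96, -0.28, -0.002], [-0.28, -0.96, 0.001], [-0.002, -0.0, -1.0]]
ft_force: [0.6, -0.4, 0.0]
grip_width: 0.0001
```

```bash
python3 -c "
from h import *
to('long')
c=eyes.camera_model('wrist');print([proj(c,T[n]).round() for n in T])
cv2.imwrite('pics/w3.png',eyes.get_image('wrist')[:,:,::-1])"
```

```text
long t 7.2833 tip [ 0.5254 -0.1557  0.2421] yaw -16.2 Rz [-0.002  0.001 -1.   ] F [ 0.6 -0.4  0. ] w 0.00013812225580207008
shift mm [ -95.2 -284.5  177.4]
[array([280.,  98.]), array([395., 158.]), array([ 95., 262.]), array([ 10., 264.])]
```

View pics/w3.png

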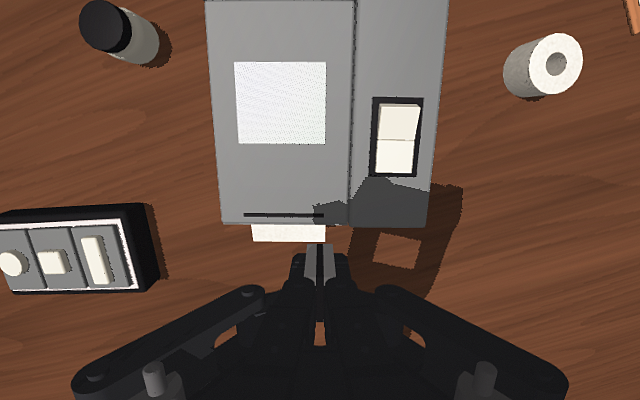

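In this still view the cover is shut flush and the rocker's far half is raised, so it is on. The long key at (93,261) and round key at (12,264) match the predicted pixels. I'll go to the long key.

>>> {"name": "arm_command", "arguments": {
  "rows": "1 -12 -35 0 0 0 0;1 -12 -36 0 0 0 0;1 -12 -36 0 0 0 0;1 -12 -36 0 0 0 0;1 -12 -36 0 0 0 0"
}}

```text
time_s: 7.75
position: [0.5177, 0.0345, 0.2597]
tool_rot: [[0.96, -0.281, -0.002], [-0.281, -0.96, 0.0], [-0.002, 0.0, -1.0]]
ft_force: [-0.3, -0.3, 0.0]
grip_width: -0.0001
```

>>> {"name": "arm_command", "arguments": {
  "rows": "1 -12 -36 0 0 0 0;1 -12 -36 10 0 0 0;1 -12 -34 20 0 0 0;1 0 0 30 0 0 0;1 0 0 30 0 0 0"
}}

```text
time_s: 8.17
position: [0.5128, 0.1468, 0.169]
tool_rot: [[0.961, -0.277, 0.0], [-0.277, -0.961, -0.0], [0.0, -0.0, -1.0]]
ft_force: [1.1, 0.3, -0.8]
grip_width: 0.0001
```

>>> {"name": "arm_command", "arguments": {
  "rows": "1 0 0 25 0 0 0;1 0 0 20 0 0 0;1 0 0 10 0 0 0;1 0 0 0 0 0 0;1 0 0 0 0 0 0"
}}

```text
time_s: 8.58
position: [0.513, 0.1449, 0.1149]
tool_rot: [[0.96, -0.28, -0.002], [-0.28, -0.96, -0.0], [-0.002, 0.001, -1.0]]
ft_force: [0.1, -0.4, 0.0]
grip_width: 0.0005
```

```bash
python3 -c "
from h import *
to('long')"
```

```text
long t 8.5833 tip [0.513  0.1449 0.0979] yaw -16.3 Rz [-0.002 -0.    -1.   ] F [ 0.1 -0.4  0. ] w 0.00046699286422602994
shift mm [ 0.4  0.6 32.9]
```

>>> {"name": "arm_command", "arguments": {
  "rows": "1 0 0 15 0 0 0;1 0 0 10 0 0 0;1 0 0 5 0 0 0;1 0 0 3 0 0 0;1 0 0 2 0 0 0"
}}

```text
time_s: 9.0
position: [0.5128, 0.1454, 0.0808]
tool_rot: [[0.96, -0.279, -0.0], [-0.279, -0.96, -0.0], [-0.0, 0.0, -1.0]]
ft_force: [-1.6, -0.5, 3.2]
grip_width: 0.0
```

>>> {"name": "arm_command", "arguments": {
  "rows": "1 0 0 1.5 0 0 0;1 0 0 1.5 0 0 0;1 0 0 1 0 0 0;1 0 0 0 0 0 0;1 0 0 0 0 0 0"
}}

```text
time_s: 9.42
position: [0.513, 0.1456, 0.0768]
tool_rot: [[0.96, -0.279, 0.001], [-0.279, -0.96, 0.0], [0.001, -0.0, -1.0]]
ft_force: [0.1, -0.7, 1.0]
grip_width: 0.0003
```

>>> {"name": "arm_command", "arguments": {
  "rows": "1 0 0 1 0 0 0;1 0 0 0.5 0 0 0;1 0 0 0 0 0 0;1 0 0 0 0 0 0"
}}

```text
time_s: 9.75
position: [0.513, 0.1456, 0.0759]
tool_rot: [[0.96, -0.279, 0.001], [-0.279, -0.96, 0.0], [0.001, -0.0, -1.0]]
ft_force: [-2.5, -1.4, 8.1]
grip_width: 0.0001
```

>>> {"name": "arm_command", "arguments": {
  "rows": "1 0 0 1 0 0 0;1 0 0 0 0 0 0;1 0 0 0 0 0 0"
}}

```text
time_s: 10.0
position: [0.513, 0.1456, 0.0757]
tool_rot: [[0.96, -0.279, 0.002], [-0.279, -0.96, 0.0], [0.002, -0.001, -1.0]]
ft_force: [-4.0, -1.5, 16.0]
grip_width: -0.0001
```

The long key is down: 16 N at the stop, tip at 58.8 mm. Now lift well clear and go over the square key to the round key.

>>> {"name": "arm_command", "arguments": {
  "rows": "1 0 0 -15 0 0 0;1 0 0 -30 0 0 0;1 -2 -30 0 0 0 0;1 -2 -30 0 0 0 0;1 -2 -30 0 0 0 0"
}}

```text
time_s: 10.42
position: [0.5326, 0.2347, 0.1197]
tool_rot: [[0.96, -0.28, 0.001], [-0.28, -0.96, 0.001], [0.001, -0.001, -1.0]]
ft_force: [0.7, 0.3, -0.0]
grip_width: -0.0004
```

>>> {"name": "arm_command", "arguments": {
  "rows": "1 0 -30 0 0 0 0;1 0 -2 0 0 0 0;1 0 0 0 0 0 0;1 0 0 0 0 0 0;1 0 0 0 0 0 0"
}}

```text
time_s: 10.83
position: [0.5409, 0.2635, 0.1191]
tool_rot: [[0.96, -0.28, -0.0], [-0.28, -0.96, -0.0], [-0.0, 0.0, -1.0]]
ft_force: [-0.1, -0.8, -0.0]
grip_width: 0.0
```

```bash
python3 -c "
from h import *
to('round')"
```

```text
round t 10.8333 tip [0.5409 0.2635 0.1021] yaw -16.3 Rz [-0. -0. -1.] F [-0.1 -0.8 -0. ] w 3.3222695438132463e-05
shift mm [ 0.4 -1.7 37.1]
```

>>> {"name": "arm_command", "arguments": {
  "rows": "1 0 -1.5 15 0 0 0;1 0 0 12 0 0 0;1 0 0 6 0 0 0;1 0 0 4 0 0 0;1 0 0 2 0 0 0"
}}

```text
time_s: 11.25
position: [0.5414, 0.2651, 0.0801]
tool_rot: [[0.96, -0.28, -0.001], [-0.28, -0.96, -0.0], [-0.0, 0.001, -1.0]]
ft_force: [-1.1, -1.8, 2.0]
grip_width: -0.0
```

>>> {"name": "arm_command", "arguments": {
  "rows": "1 0 0 2 0 0 0;1 0 0 2 0 0 0;1 0 0 1.5 0 0 0;1 0 0 0 0 0 0;1 0 0 0 0 0 0"
}}

```text
time_s: 11.67
position: [0.5417, 0.2655, 0.076]
tool_rot: [[0.96, -0.279, 0.001], [-0.279, -0.96, -0.0], [0.002, -0.0, -1.0]]
ft_force: [-3.6, -3.7, 10.1]
grip_width: 0.0002
```

>>> {"name": "arm_command", "arguments": {
  "rows": "1 0 0 1 0 0 0;1 0 0 0.5 0 0 0;1 0 0 0 0 0 0;1 0 0 0 0 0 0"
}}

```text
time_s: 12.0
position: [0.5418, 0.2656, 0.0758]
tool_rot: [[0.96, -0.279, 0.002], [-0.279, -0.96, -0.0], [0.002, -0.0, -1.0]]
ft_force: [-6.6, -5.2, 20.7]
grip_width: -0.0
```

>>> {"name": "arm_command", "arguments": {
  "rows": "1 0 0 -10 0 0 0;1 -20 0 -30 0 0 0;1 -30 0 -30 0 0 0;1 -30 10 -30 0 0 0;1 -20 30 -20 0 0 0"
}}

```text
time_s: 12.42
position: [0.4352, 0.2574, 0.1936]
tool_rot: [[0.961, -0.276, 0.003], [-0.276, -0.961, 0.002], [0.003, -0.003, -1.0]]
ft_force: [0.2, -0.1, 0.8]
grip_width: 0.0003
```

>>> {"name": "arm_command", "arguments": {
  "rows": "1 0 30 0 0 0 0;1 0 0 0 0 0 0;1 0 0 0 0 0 0;1 0 0 0 0 0 0"
}}

```text
time_s: 12.75
position: [0.4283, 0.2267, 0.1914]
tool_rot: [[0.96, -0.279, 0.001], [-0.279, -0.96, 0.001], [0.001, -0.001, -1.0]]
ft_force: [0.4, 0.6, -0.9]
grip_width: 0.0002
```

```bash
python3 -c "
from h import *
to('round')
cv2.imwrite('pics/w4.png',eyes.get_image('wrist')[:,:,::-1])
a=eyes.get_image('scene')[:,:,::-1][150:350,150:450];cv2.imwrite('pics/s4.png',cv2.resize(a,None,fx=2.6,fy=2.6))"
```

```text
round t 12.75 tip [0.4283 0.2267 0.1744] yaw -16.2 Rz [ 0.001  0.001 -1.   ] F [ 0.4  0.6 -0.9] w 0.0002144964400132974
shift mm [ 98.1 -68.4 109.6]
```

View pics/w4.png

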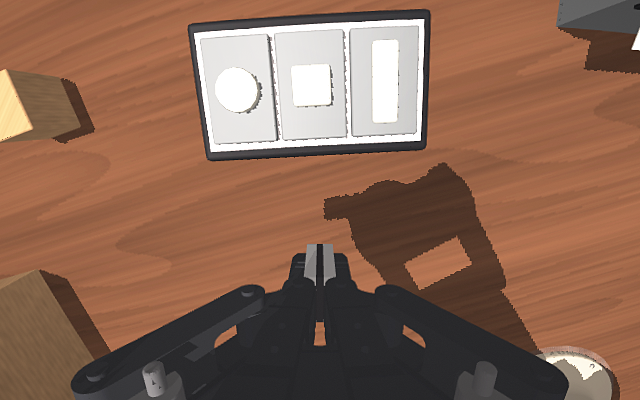

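View pics/s4.png

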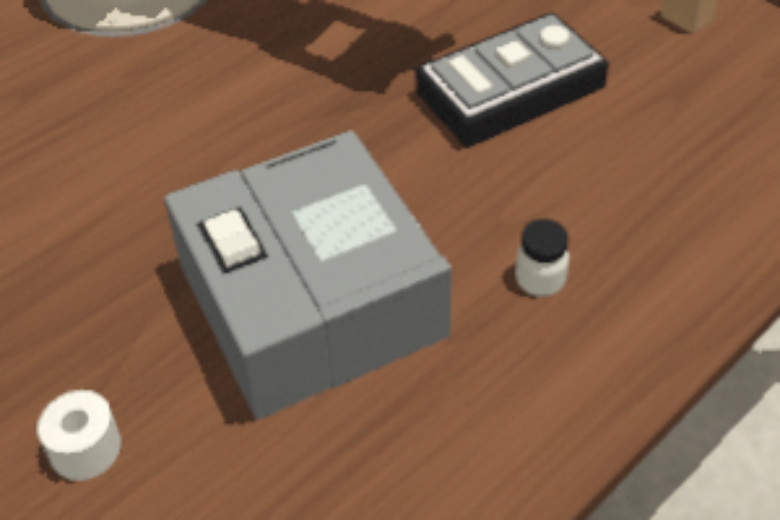

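In the wrist view, the long key at (385,82) casts no shadow, so it is down. The round key at (237,90) and square key at (312,85) still cast shadows, so they are up. In the scene crop the cover is flush, the rocker is on, and the tub and roll stand where they were. The arm is clear of everything, so I'll hand in.

```bash
python3 -c "
from rig import env
print(env.close_job())"
```

```text
the job is handed in; nothing more can be done
None
```

I did all four pushes with shut fingertips in the order asked, and handed the job in at about 13 s of the 61 s allowed.

| Push | Tip height at the stop | Target height | Vertical force at the stop |
|---|---|---|---|
| Cover | 110.0 mm | 110 mm | 14 N |
| Rocker | 115.7 mm | 116 mm | 17 N |
| Long key | 58.7 mm | 59 mm | 16 N |
| Round key | 58.8 mm | 59 mm | 21 N |

- **End state:** the last pictures show the cover flush, the rocker's far half raised (on), the long key down, and the round key back up.
- **Not touched:** the square key was never pressed and is up. The roll, tub and carton looked unmoved by eye; I did not measure them again.
- **Arm:** it ended clear of everything, and no force reading was near the limits.
- **Checks:** none failed or disagreed. The handover itself reported no verdict.

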